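# Fetch the gauge-pin case from behind the oil and grease

## Task

The blue case of gauge pins is wanted in the shallow steel tray, but the oil bottle and the grease tub stand close in front of it on the grey storage board. Leave the case alone until you have set both of them aside, standing on the black rubber mat; then lay the case flat in the middle of the tray, its long side along the tray's long side, while they wait there, and afterwards put the tub and the bottle back on the board, each in the middle of its own cork pad. Keep the bottle and the tub upright throughout, and leave the nut dish, the orange ring and the screwdriver where they are.

Things in the scene. Friction and masses are not known exactly. Their poses are not given: they have to be found in the camera images.
- case_center (a point): Centre of the blue closed pin case, a box 52 (its x) x 79 (its y, long side) x 25 mm high (z up), half-way up (12.5 mm above its underside). Mass about 0.14 kg, lid fixed shut. It can be gripped only across the 52 mm. It lies at the back of the 6 mm high grey storage board (160 x 170 mm), its long side about parallel to the line through the two cork pads; the tub stands about 10 mm in front of it.
- tub_center (a point): Centre of the grease tub, a round upright tub, grey body 62 mm across up to 28 mm, yellow screw lid 66 mm across above that, 42 mm high in all; this point is half-way up, 21 mm above its underside. z up. About 0.19 kg. At the start it stands on the larger cork pad, about 14 mm from the bottle beside it.
- bottle_center (a point): Point on the axis of the oil bottle, a white upright round bottle 37 mm across whose straight body reaches 84 mm up, with a thin red nozzle to 126 mm; this point is 50 mm above its underside. z up. About 0.08 kg. At the start it stands on the smaller cork pad, beside the tub.
- tub_pad: The larger round cork pad, 80 mm across, 3 mm thick, fixed on the board: the tub's place. Origin at the centre of its underside, z up (its top 3 mm above the origin and 9 mm above the worktop).
- bottle_pad: The smaller round cork pad, 50 mm across, 3 mm thick, fixed on the board: the bottle's place. Origin at the centre of its underside, z up (its top 3 mm above the origin and 9 mm above the worktop). The centres of the pads are 66 mm apart; which is left and which right varies.
- mat: Black rubber mat, 90 (x) x 156 (y) x 4 mm, fixed on the worktop: the side area. Origin at the centre of its underside, z up. The tub and the bottle fit on it side by side along its y, for example at 40 mm either side of the middle.
- tray: Shallow plain steel tray, 95 (x) x 125 (y, long side) mm outside, floor 3 mm thick, lip 6 mm high and 4 mm wide, fixed on the worktop. Origin at the centre of its underside, z up. The case goes here, its y along the tray's y (either way round).
- nut_dish: Bystander: round steel dish of nuts, 69 mm across, 20 mm high; origin at the centre of its underside. Loose, not to be moved.
- spare_ring: Bystander: orange ring lying flat, 70 mm across, 12 mm high; origin at the centre of its underside. Loose, not to be moved.
- screwdriver: Bystander: screwdriver with red grip lying behind the board along its y, 190 mm long, 26 mm thick; origin under its middle. Loose, not to be moved.

How it is judged (in metres and radians):
On the way, in this order (a step that is already met when the one before it is completed fails the run):
1. the bottle and the tub both stand released on the rubber mat, the case still where it was (x of tub_center in the frame of mat between -0.045 and 0.045 m and y of tub_center in the frame of mat between -0.075 and 0.075 m and z of tub_center in the frame of mat between 0.021 and 0.033 m and angle between each of tub_center, bottle_center's own z axis and vertical below 0.15 rad and linear speed of each of grease_tub, oil_bottle below 0.02 m/s and angular speed of each of grease_tub, oil_bottle below 0.2 rad/s and contact force between the fingers and grease_tub below 0.05 N and x of bottle_center in the frame of mat between -0.045 and 0.045 m and y of bottle_center in the frame of mat between -0.075 and 0.075 m and z of bottle_center in the frame of mat between 0.05 and 0.062 m and contact force between the fingers and oil_bottle below 0.05 N and distance of case_center from where it was at the start of the episode below 0.02 m), for 0.2 s.
2. the case lies released in the tray while the bottle and the tub wait on the mat (horizontal distance between case_center and tray below 0.014 m and z of case_center in the frame of tray below 0.0205 m and angle between case_center's own z axis and vertical below 0.12 rad and angle between the y axis of case_center and the y axis of tray, either way round below 0.2 rad and linear speed of each of pin_case, grease_tub, oil_bottle below 0.02 m/s and angular speed of each of pin_case, grease_tub, oil_bottle below 0.2 rad/s and contact force between the fingers and pin_case below 0.05 N and x of tub_center in the frame of mat between -0.045 and 0.045 m and y of tub_center in the frame of mat between -0.075 and 0.075 m and z of tub_center in the frame of mat between 0.021 and 0.033 m and angle between each of tub_center, bottle_center's own z axis and vertical below 0.15 rad and contact force between the fingers and grease_tub below 0.05 N and x of bottle_center in the frame of mat between -0.045 and 0.045 m and y of bottle_center in the frame of mat between -0.075 and 0.075 m and z of bottle_center in the frame of mat between 0.05 and 0.062 m and contact force between the fingers and oil_bottle below 0.05 N), for 0.2 s.
At the end, for the whole second after the job is handed in: The case lies flat and released in the tray, its centre within 14 mm of the tray's and its long side within 0.2 rad of the tray's long side; the tub stands upright on the larger cork pad and the bottle upright on the smaller one, each within 12 mm of its pad's centre, released and at rest (horizontal distance between case_center and tray below 0.014 m and z of case_center in the frame of tray below 0.0205 m and angle between each of case_center, tub_center, bottle_center's own z axis and vertical below 0.12 rad and angle between the y axis of case_center and the y axis of tray, either way round below 0.2 rad and linear speed of each of pin_case, grease_tub, oil_bottle below 0.02 m/s and angular speed of each of pin_case, grease_tub, oil_bottle below 0.2 rad/s and contact force between the fingers and pin_case below 0.05 N and horizontal distance between tub_center and tub_pad below 0.012 m and z of tub_center in the frame of tub_pad below 0.03 m and contact force between the fingers and grease_tub below 0.05 N and horizontal distance between bottle_center and bottle_pad below 0.012 m and z of bottle_center in the frame of bottle_pad below 0.059 m and contact force between the fingers and oil_bottle below 0.05 N); the robot touches nothing.
It fails at once if the bottle or the tub is tipped over (more than 0.6 rad) (angle between any of tub_center, bottle_center's own z axis and vertical above 0.6 rad).
It fails at once if the nut dish, the orange ring or the screwdriver is shifted by more than 25 mm (distance of any of nut_dish, spare_ring, screwdriver from where it was at the start of the episode above 0.025 m).
It also fails if it takes over 136 s, if anything falls off the work surface, if the arm or the gripper's body presses on something with over 40 N, if the wrist force passes 120 N, or if a joint passes its speed limit or range.

## Robot

A 6-joint arm with a two-finger parallel gripper is mounted at the origin on a cart in front of the work surface, level with it; the furniture and walls round the work are solid. World frame = base frame: x ahead of the robot, y to its left, z up, the work surface at z = 0. Lengths are in m, angles in degrees, forces in N, time in s.
With the tool pointing down it reaches from about 0.375 to 0.9 m from the base axis. Payload 3.1 kg.
Tool frame: the origin (TCP) lies on the front face of the gripper's body, between the roots of the fingers; the fingertips stand 70 mm ahead of it and the grasp point (between the pads) lies 51 mm ahead of it (bot.tip_extent is the distance from the TCP to the fingertips, in m); z points along the fingers, x is the direction in which the jaws open and shut, and the axes are right-handed (so a half turn about z gives the same grasp; the last joint's range is limited). The gripper opens to 87 mm and grips with 3 to 60 N. Pads are 19 mm wide; open, the fingers measure 117 mm over their backs; the gripper's body (75 mm by 190 mm) begins 51 mm behind the grasp point.
Start: joints at [61.106, 30.224, 82.088, -0, 67.689, -10.227], TCP at [0.2, 0.592, 0.292] pointing down, gripper open.
Joint ranges: [-176.69, 176.69], [-43.24, 126.21], [12.49, 139.97], [-82, 262], [0, 151.66], [-163.58, 163.58]. Speed limits (degrees/s): [159.86, 159.86, 180, 180, 180, 180].

## Interface

Orientations are given as a 3x3 rotation matrix whose columns are the frame's x, y, z axes.
In Python, from rig import bot, viewer, ticket gives the robot as it stands. The module is installed in compiled form; this text tells all that it offers.
- The arm moves only by the tool arm_command, never from a script. Its argument "targets" is a list of rows, each an object with "rot": the turn, a rotation vector about the tool's x, y, z in degrees, a list of three; "offset": the shift along the tool's x, y, z in cm, a list of three; "gripper": the closure, from 0 (fully open) to 1 (shut). A call has 1 to 8 rows; each row is the pose to reach, as a shift and turn from the pose commanded when the call began, along the tool's axes at that moment; what a row does not reach only later rows make up. A row lasts 1/10 s, in which the tool goes at most 50 mm and 8.59 degrees, less where a joint would pass 70% of its speed; a pose out of reach is approached as far as the arm can. A call with a gripper value outside its range is refused whole. The fingers move at their own pace and stop on an object; the grip force is fixed at half the most. Time passes only in rows, so rows that repeat a pose let the fingers close. It gives the time, the measured TCP pose, the force and the opening at its end, in the units of the state.
- bot.read_state(): the state, without advancing time (a new reading comes with each control period).
- viewer.capture(name): name is "scene" or "top" or "wrist"; returns a dict with "frame" (400x640x3 uint8, red, green, blue), "fx", "fy", "cx", "cy" (pixels), "view" (4x4, takes a point from world to camera coordinates). Camera axes: x right, y down, z forward; pixel columns grow to the right and rows downward; lengths in m; the calibration is good to about 2 mm. A picture is of the moment at which its call begins. There is no depth.
- ticket.hand_in(): hands the job in, once; it reports no verdict.
The state is a dict: "time_s": time; "joint_positions": joint angles; "qvel": joint speeds; "tau": joint torques, N m; "position": TCP position; "tcp_rot": TCP orientation; "force": force on the tool from outside, world axes, zero at the start; "moment": the same for the moment, N m; "opening": opening from 0.0 (shut) to 1.0 (fully open).
Only numpy, scipy, OpenCV 4.12 (cv2) and the standard library are available. Lean on these libraries where they do the work, as an engineer would, in place of code of your own. Each camera call takes 0.05 s, during which the arm holds its last target. There are 200 camera calls.

## Working session

There is one attempt and no reset: what is moved stays moved. The work goes in short steps, Python scripts to look and compute and a tool call to move; the robot and the scene stay as the last step left them, time stands still between calls to the robot, and variables do not carry over. Pictures are saved under pics/ and viewed, about 12 in all and at most 16, crops included, and the job is handed in when it is done.

Besides the shell and the picture viewer there is one more tool, called after "Call:" by a JSON object that holds its "op" and its "data", one argument or row to a line. arm_command: Moves the arm, as the interface text tells. Its arguments: {"type":"object","properties":{"targets":{"type":"array"}},"required":["targets"]}

```bash
mkdir -p pics
python3 - <<'E'
from rig import bot,viewer
import cv2,numpy as np
s=bot.read_state();print(s)
for n in("top","scene"):
    c=viewer.capture(n);cv2.imwrite(f"pics/{n}0.png",c["frame"][:,:,::-1]);np.savez(f"pics/{n}0.npz",**c)
    print(n,c["fx"],c["cx"],c["cy"],np.round(c["view"],3).tolist())
E
```

```text
{'time_s': 0.0, 'joint_positions': array([ 6.11057173e+01,  3.02797698e+01,  8.21567601e+01, -2.09695972e-04,
        6.76857709e+01, -1.02255778e+01]), 'qvel': array([-0.07088357,  0.00147013,  0.01210578,  0.00583482, -0.00067119,
        0.06303461]), 'tau': array([ 4.80069248e-04, -4.40052903e+01, -1.76587987e+01,  6.33714627e-02,
        5.82170917e-02, -1.47554606e-04]), 'position': array([0.19973333, 0.5916209 , 0.29126075]), 'tcp_rot': array([[ 3.20093174e-01,  9.47385509e-01, -1.02844060e-03],
       [ 9.47383737e-01, -3.20094606e-01, -1.87046354e-03],
       [-2.10124834e-03, -3.75605287e-04, -9.99997722e-01]]), 'force': array([ 0.6240639 ,  0.33778144, -0.12364324]), 'moment': array([ 0.0507927, -0.0003904, -0.0389095]), 'opening': 1.0016759956311188}
top 427.396996092952 314.2592206655133 199.551492217903 [[-0.026, -0.999, -0.023, -0.214], [-0.982, 0.03, -0.187, 0.627], [0.188, 0.018, -0.982, 0.809], [0.0, 0.0, 0.0, 1.0]]
scene 494.29206178218095 308.48402082744843 197.4024918298141 [[0.922, -0.387, 0.001, -0.639], [-0.294, -0.703, -0.648, 0.028], [0.251, 0.597, -0.762, 1.015], [0.0, 0.0, 0.0, 1.0]]
```

View pics/top0.png

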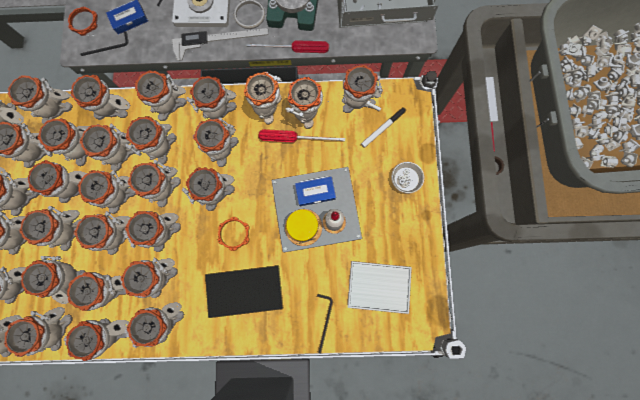

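View pics/scene0.png

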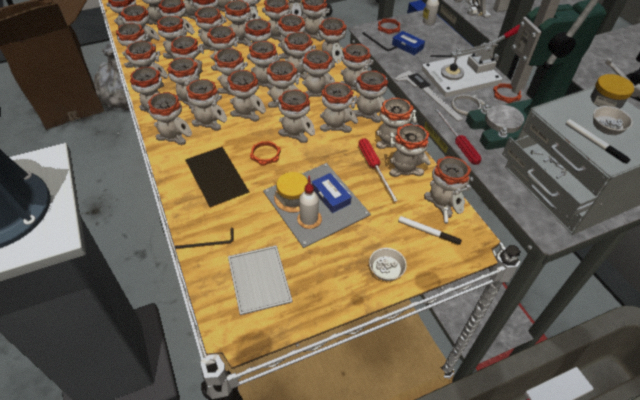

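The top view shows the blue case at (314,190), the yellow tub at (302,224), the bottle at (334,218), the mat at (244,291), the tray at (379,287), the dish at (406,179), the ring at (233,233) and the screwdriver at (290,137). The scene view agrees with this layout.

```bash
cat > h.py <<'E'
import numpy as np,cv2
def ray(c,px,z):
    "pixels Nx2 -> world xy on plane z"
    px=np.atleast_2d(np.asarray(px,float));R=c["view"][:3,:3];t=c["view"][:3,3];o=-R.T@t
    d=np.c_[(px[:,0]-c["cx"])/c["fx"],(px[:,1]-c["cy"])/c["fy"],np.ones(len(px))]@R
    return (o+d*((z-o[2])/d[:,2])[:,None])[:,:2]
def proj(c,P):
    p=c["view"][:3,:3]@np.asarray(P,float)+c["view"][:3,3]
    return np.array([c["fx"]*p[0]/p[2]+c["cx"],c["fy"]*p[1]/p[2]+c["cy"]])
def blob(c,roi,lo,hi,close=3):
    "largest HSV blob contour in roi x0,y0,x1,y1"
    x0,y0,x1,y1=roi;h=cv2.cvtColor(np.ascontiguousarray(c["frame"][y0:y1,x0:x1]),cv2.COLOR_RGB2HSV)
    m=cv2.inRange(h,lo,hi);m=cv2.morphologyEx(m,cv2.MORPH_CLOSE,np.ones((close,close),np.uint8))
    k=max(cv2.findContours(m,cv2.RETR_EXTERNAL,cv2.CHAIN_APPROX_NONE)[0],key=cv2.contourArea)
    return k[:,0,:]+[x0,y0]
def rect(c,k,z):
    "min-area rect of contour cast on plane z: centre mm, sides mm, angle of long side from world x deg"
    p=ray(c,cv2.convexHull(k.astype(np.int32))[:,0],z)
    r=cv2.minAreaRect((p*1000).astype(np.float32));b=cv2.boxPoints(r);e=[b[1]-b[0],b[2]-b[1]]
    l=max(e,key=np.linalg.norm);return np.round(r[0],1),np.round(sorted(map(np.linalg.norm,e)),1),round(np.degrees(np.arctan2(l[1],l[0]))%180,1)
def circ(c,k,z):
    p=ray(c,k,z)*1000;(x,y),r=cv2.minEnclosingCircle(p.astype(np.float32));e=cv2.fitEllipse(p.astype(np.float32))
    return np.round([x,y,2*r],1),np.round(e[0],1),np.round(e[1],1)
COL=dict(mat=((0,0,0),(180,255,60)),blue=((100,120,50),(130,255,255)),yel=((22,150,120),(32,255,255)),red=((170,120,60),(180,255,255)),grey=((0,0,60),(180,60,255)))
E
python3 - <<'E'
from h import *
T=dict(np.load("pics/top0.npz"));S=dict(np.load("pics/scene0.npz"))
hs=cv2.cvtColor(T["frame"],cv2.COLOR_RGB2HSV)
for n,p in dict(mat=(244,291),tray=(379,287),board=(350,180),lid=(302,222),wood=(330,290),case=(300,190),noz=(336,214),bot=(334,224),cork=(305,243),ring=(220,232)).items(): print(n,hs[p[1],p[0]],end=' ')
print()
def f(n,fn,*a):
    try: print(n,*fn(*a))
    except Exception as e: print(n,e)
for nm,c,R in(("T",T,dict(mat=(195,255,295,325),tray=(338,255,418,320),board=(265,160,368,258),case=(290,170,340,207),lid=(280,203,322,243),red=(320,200,350,232),dish=(383,155,430,200))),
              ("S",S,dict(mat=(180,140,255,212),tray=(225,240,297,318),board=(262,160,375,248),case=(305,165,358,215),lid=(270,168,305,215),red=(300,175,320,200)))):
    f(nm+"mat",lambda:rect(c,blob(c,R["mat"],*COL["mat"]),.004))
    f(nm+"tray",lambda:rect(c,blob(c,R["tray"],*COL["grey"]),.006))
    f(nm+"board",lambda:rect(c,blob(c,R["board"],*COL["grey"],9),.006))
    f(nm+"case",lambda:rect(c,blob(c,R["case"],*COL["blue"],9),.031))
    f(nm+"lid",lambda:circ(c,blob(c,R["lid"],*COL["yel"]),.051))
    f(nm+"red",lambda:(circ(c,blob(c,R["red"],*COL["red"]),.135)[0],blob(c,R["red"],*COL["red"]).min(0),blob(c,R["red"],*COL["red"]).max(0)))
z=lambda c,x0,y0,x1,y1,s:cv2.resize(c["frame"][y0:y1,x0:x1,::-1],None,fx=s,fy=s,interpolation=cv2.INTER_CUBIC)
cv2.imwrite("pics/z.png",np.vstack([z(T,265,160,425,260,5)[:, :800],]))
E
```

```text
mat [45 11 46] tray [ 78   6 213] board [ 16  18 156] lid [ 27 243 213] wood [ 20 167 211] case [111 180 169] noz [176 198 111] bot [ 16  23 189] cork [ 16 148 215] ring [ 13 178 122] 
Tmat [442.3 -78.1] [ 86.7 151.9] 95.3
Ttray [ 444.1 -359.6] [ 94.4 125.5] 82.9
Tboard [ 611.3 -232.9] [158.9 169.3] 98.2
Tcase [ 642.1 -237.5] [54.8 85.6] 99.3
Tlid [ 571.5 -204.4   64.7] [ 571.4 -204.6] [62.4 63.1]
Tred [ 575.4 -269.1   14.1] [331 212] [338 219]
Smat [441.1 -79.4] [ 84.9 151.3] 95.3
Stray [ 442.6 -361.3] [ 94.3 125.2] 82.9
Sboard [ 611.4 -233.5] [170.9 184. ] 99.0
Scase [ 644.2 -236. ] [46.4 80.1] 98.8
Slid [ 573.9 -204.3   68.1] [ 570.1 -204.1] [56.7 62.6]
Sred [ 574.7 -299.2    9.7] [310 185] [313 189]
```

View pics/z.png

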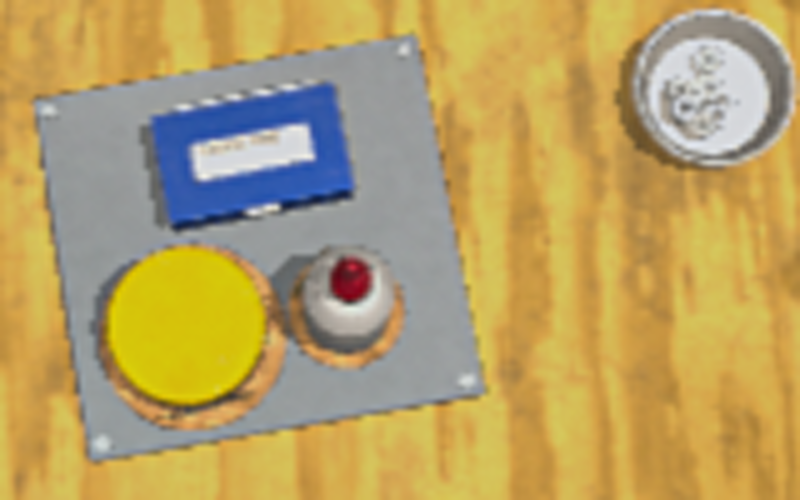

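The zoom shows the bottle nozzle at about (335,215.6) and the tub lid at (302,224). Both stand on their pads in front of the case. Mat, tray, board and lid sizes match the given dimensions.

```bash
cat >> h.py <<'E'
def tri(c1,p1,c2,p2):
    A=[]
    for c,p in((c1,p1),(c2,p2)):
        M=np.array([[c["fx"],0,c["cx"]],[0,c["fy"],c["cy"]],[0,0,1]])@c["view"][:3]
        A+=[p[0]*M[2]-M[0],p[1]*M[2]-M[1]]
    A=np.array(A);return np.linalg.lstsq(A[:,:3],-A[:,3],rcond=None)[0]
def go(s,xyz,yaw):
    "offset cm / rot deg in tool axes to reach xyz with tool x at yaw (mod 180), tool down"
    from scipy.spatial.transform import Rotation as Ro
    R=np.array(s["tcp_rot"]);y0=np.degrees(np.arctan2(R[1,0],R[0,0]));y=y0+(yaw-y0+90)%180-90
    a=np.radians(y);G=np.array([[np.cos(a),np.sin(a),0],[np.sin(a),-np.cos(a),0],[0,0,-1]])
    print("offset cm",np.round(R.T@(np.array(xyz)-s["position"])*100,2),"rot",np.round(Ro.from_matrix(R.T@G).as_rotvec(degrees=True),2),"j6",round(s["joint_positions"][5],1))
E
python3 - <<'E'
from h import *
from rig import bot
T=dict(np.load("pics/top0.npz"));S=dict(np.load("pics/scene0.npz"))
def red(c,r):
    h=cv2.cvtColor(np.ascontiguousarray(c["frame"][r[1]:r[3],r[0]:r[2]]),cv2.COLOR_RGB2HSV)
    m=cv2.inRange(h,(0,110,40),(8,255,255))|cv2.inRange(h,(168,110,40),(180,255,255))
    ys,xs=np.nonzero(m);print(xs.min()+r[0],xs.max()+r[0],ys.min()+r[1],ys.max()+r[1]);return np.array([xs.mean()+r[0],ys.mean()+r[1]])
a=red(T,(325,203,347,230));b=red(S,(300,172,318,202));P=tri(T,a,S,b);print(a,b,P,proj(T,P)-a,proj(S,P)-b)
s=bot.read_state();go(s,(P[0],P[1],.24),98.2)
E
```

```text
331 338 212 219
305 313 176 193
[334.56862745 215.52941176] [308.875 186.9  ] [ 0.58021814 -0.27019177  0.10276366] [ 0.00090864 -0.00464699] [-0.00351706  0.00081839]
offset cm [-69.47  63.63   5.25] rot [ -0.05   0.1  -26.87] j6 -10.2
```

Call:
{"op": "arm_command", "data": {
  "targets": [
    {"rot": [0, 0, -27], "offset": [-23, 21, 0], "gripper": 0},
    {"rot": [0, 0, -27], "offset": [-23, 21, 0], "gripper": 0},
    {"rot": [0, 0, -27], "offset": [-23, 21, 0], "gripper": 0},
    {"rot": [0, 0, -27], "offset": [-23, 21, 0], "gripper": 0},
    {"rot": [0, 0, -27], "offset": [-23, 21, 0], "gripper": 0},
    {"rot": [0, 0, -27], "offset": [-23, 21, 0], "gripper": 0},
    {"rot": [0, 0, -27], "offset": [-23, 21, 0], "gripper": 0},
    {"rot": [0, 0, -27], "offset": [-23, 21, 0], "gripper": 0}
  ]
}}

```text
time_s: 0.9
position: [0.326, 0.305, 0.2921]
tcp_rot: [[-0.141, 0.99, -0.001], [0.99, 0.141, -0.001], [-0.001, -0.001, -1.0]]
force: [-0.9, 0.3, -0.7]
opening: 1.0
```

Run:
```python
from h import *
from rig import bot
s=bot.read_state();print(s["position"],s["tcp_rot"][:,0],s["qvel"].max());go(s,(.5802,-.2702,.24),98.2)
```

```text
[0.32600123 0.30502048 0.29210221] [-1.40557225e-01  9.90072389e-01 -5.75824979e-04] 3.410275248895503
offset cm [-60.52  17.09   5.23] rot [-0.05  0.03 -0.12] j6 -69.4
```

Call:
{"op": "arm_command", "data": {
  "targets": [
    {"rot": [0, 0, 0], "offset": [-30, 8.5, 2], "gripper": 0},
    {"rot": [0, 0, 0], "offset": [-30, 8.5, 2], "gripper": 0},
    {"rot": [0, 0, 0], "offset": [-30, 8.5, 2], "gripper": 0},
    {"rot": [0, 0, 0], "offset": [-30, 8.5, 2], "gripper": 0},
    {"rot": [0, 0, 0], "offset": [-30, 8.5, 2], "gripper": 0},
    {"rot": [0, 0, 0], "offset": [-30, 8.5, 2], "gripper": 0},
    {"rot": [0, 0, 0], "offset": [-30, 8.5, 2], "gripper": 0},
    {"rot": [0, 0, 0], "offset": [-30, 8.5, 2], "gripper": 0}
  ]
}}

```text
time_s: 1.7
position: [0.454, 0.0218, 0.2719]
tcp_rot: [[-0.142, 0.99, 0.0], [0.99, 0.142, 0.0], [0.0, 0.0, -1.0]]
force: [0.0, 0.8, -0.4]
opening: 0.999
```

Call:
{"op": "arm_command", "data": {
  "targets": [
    {"rot": [0, 0, 0], "offset": [-30.5, 8.6, 3], "gripper": 0},
    {"rot": [0, 0, 0], "offset": [-30.5, 8.6, 3], "gripper": 0},
    {"rot": [0, 0, 0], "offset": [-30.5, 8.6, 3], "gripper": 0},
    {"rot": [0, 0, 0], "offset": [-30.5, 8.6, 3], "gripper": 0},
    {"rot": [0, 0, 0], "offset": [-30.5, 8.6, 3], "gripper": 0},
    {"rot": [0, 0, 0], "offset": [-30.5, 8.6, 3], "gripper": 0},
    {"rot": [0, 0, 0], "offset": [-30.5, 8.6, 3], "gripper": 0},
    {"rot": [0, 0, 0], "offset": [-30.5, 8.6, 3], "gripper": 0}
  ]
}}

```text
time_s: 2.5
position: [0.5836, -0.2665, 0.2414]
tcp_rot: [[-0.145, 0.989, 0.0], [0.989, 0.145, 0.0], [0.0, 0.0, -1.0]]
force: [-0.4, 0.8, -0.4]
opening: 0.999
```

Run:
```python
from h import *
from rig import bot,viewer
s=bot.read_state();print(s["position"],s["force"]);go(s,(.5802,-.2702,.141),98.2)
w=viewer.capture("wrist");c=viewer.capture("scene")
cv2.imwrite("pics/a1.png",np.hstack([w["frame"][:,:,::-1][:,::1][::2,::2],cv2.resize(c["frame"][60:260,180:500,::-1],(480,300))[:200,:]]))
cv2.imwrite("pics/a1.png",np.vstack([cv2.resize(w["frame"][:,:,::-1],(400,250)),cv2.resize(c["frame"][20:270,150:550,::-1],(400,250))]))
```

```text
[ 0.58355927 -0.26653895  0.24143557] [-0.39013009  0.84879886 -0.44202267]
offset cm [-0.32 -0.39 10.04] rot [ 0.01 -0.03  0.13] j6 -132.9
```

View pics/a1.png

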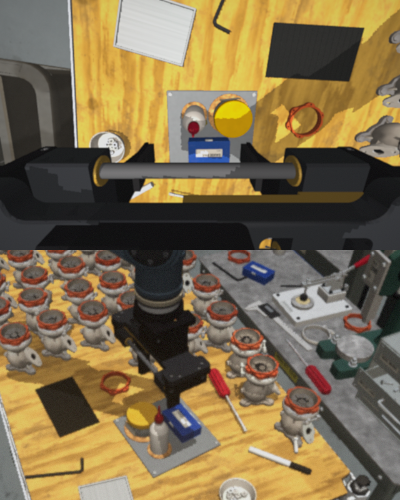

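The wrist view shows the gripper body's 190 mm running along the jaw direction. The bottle and tub sit between and in front of the fingers. Descending on the bottle.

Call:
{"op": "arm_command", "data": {
  "targets": [
    {"rot": [0, 0, 0], "offset": [-0.3, -0.4, 2], "gripper": 0},
    {"rot": [0, 0, 0], "offset": [-0.3, -0.4, 4], "gripper": 0},
    {"rot": [0, 0, 0], "offset": [-0.3, -0.4, 6], "gripper": 0},
    {"rot": [0, 0, 0], "offset": [-0.3, -0.4, 8], "gripper": 0},
    {"rot": [0, 0, 0], "offset": [-0.3, -0.4, 9.5], "gripper": 0},
    {"rot": [0, 0, 0], "offset": [-0.3, -0.4, 10], "gripper": 0},
    {"rot": [0, 0, 0], "offset": [-0.3, -0.4, 10], "gripper": 0}
  ]
}}

```text
time_s: 3.3
position: [0.5784, -0.2689, 0.1419]
tcp_rot: [[-0.146, 0.989, -0.001], [0.989, 0.146, 0.001], [0.001, -0.001, -1.0]]
force: [-0.4, 0.7, -0.5]
opening: 1.0
```

Call:
{"op": "arm_command", "data": {
  "targets": [
    {"rot": [0, 0, 0], "offset": [0, 0, 0], "gripper": 1},
    {"rot": [0, 0, 0], "offset": [0, 0, 0], "gripper": 1},
    {"rot": [0, 0, 0], "offset": [0, 0, 0], "gripper": 1},
    {"rot": [0, 0, 0], "offset": [0, 0, 0], "gripper": 1},
    {"rot": [0, 0, 0], "offset": [0, 0, 0], "gripper": 1},
    {"rot": [0, 0, 0], "offset": [0, 0, 0], "gripper": 1},
    {"rot": [0, 0, 0], "offset": [0, 0, 0], "gripper": 1},
    {"rot": [0, 0, 0], "offset": [0, 0, 0], "gripper": 1}
  ]
}}

```text
time_s: 4.1
position: [0.5787, -0.2705, 0.1422]
tcp_rot: [[-0.145, 0.989, 0.0], [0.989, 0.145, -0.0], [-0.0, 0.0, -1.0]]
force: [-0.6, -0.2, -0.0]
opening: 0.416
```

Run:
```python
from h import *
from rig import bot,viewer
s=bot.read_state();print(s["position"],s["force"],s["opening"]*87);go(s,(.4422-.05*np.cos(np.radians(95.3)),-.0785-.05*np.sin(np.radians(95.3)),.141),98.2)
```

```text
[ 0.57869062 -0.27047893  0.14221573] [-0.63136412 -0.24107555 -0.03937987] 36.22749033683095
offset cm [ 15.98 -10.99   0.12] rot [0.   0.   0.13] j6 -133.4
```

Call:
{"op": "arm_command", "data": {
  "targets": [
    {"rot": [0, 0, 0], "offset": [0, 0, -1.5], "gripper": 1},
    {"rot": [0, 0, 0], "offset": [0, 0, -4], "gripper": 1},
    {"rot": [0, 0, 0], "offset": [0, 0, -6.5], "gripper": 1},
    {"rot": [0, 0, 0], "offset": [0, 0, -8], "gripper": 1},
    {"rot": [0, 0, 0], "offset": [0, 0, -8], "gripper": 1}
  ]
}}

```text
time_s: 4.6
position: [0.58, -0.2712, 0.2259]
tcp_rot: [[-0.145, 0.989, 0.005], [0.989, 0.145, -0.004], [-0.005, 0.005, -1.0]]
force: [-0.0, -0.2, -0.8]
opening: 0.419
```

Call:
{"op": "arm_command", "data": {
  "targets": [
    {"rot": [0, 0, 0], "offset": [1.6, -1.1, 0], "gripper": 1},
    {"rot": [0, 0, 0], "offset": [4.8, -3.3, 0], "gripper": 1},
    {"rot": [0, 0, 0], "offset": [8, -5.5, 0], "gripper": 1},
    {"rot": [0, 0, 0], "offset": [11.2, -7.7, 0], "gripper": 1},
    {"rot": [0, 0, 0], "offset": [14.4, -9.9, 0], "gripper": 1},
    {"rot": [0, 0, 0], "offset": [16, -11, 0], "gripper": 1},
    {"rot": [0, 0, 0], "offset": [16, -11, 0], "gripper": 1},
    {"rot": [0, 0, 0], "offset": [16, -11, 0], "gripper": 1}
  ]
}}

```text
time_s: 5.4
position: [0.4474, -0.1284, 0.2224]
tcp_rot: [[-0.145, 0.989, 0.001], [0.989, 0.145, -0.001], [-0.001, 0.001, -1.0]]
force: [1.1, -0.3, -1.5]
opening: 0.418
```

Run:
```python
from h import *
from rig import bot,viewer
s=bot.read_state();print(s["position"],s["force"],s["opening"]*87);go(s,(.4468,-.1283,.1372),98.2)
```

```text
[ 0.44737669 -0.12844852  0.22239325] [ 1.12793751 -0.27134926 -1.52465886] 36.37379586453493
offset cm [ 0.03 -0.07  8.52] rot [0.07 0.07 0.16] j6 -128.2
```

Call:
{"op": "arm_command", "data": {
  "targets": [
    {"rot": [0, 0, 0], "offset": [0, 0, 2], "gripper": 1},
    {"rot": [0, 0, 0], "offset": [0, 0, 4.5], "gripper": 1},
    {"rot": [0, 0, 0], "offset": [0, 0, 6.5], "gripper": 1},
    {"rot": [0, 0, 0], "offset": [0, 0, 7.6], "gripper": 1},
    {"rot": [0, 0, 0], "offset": [0, 0, 8.1], "gripper": 1},
    {"rot": [0, 0, 0], "offset": [0, 0, 8.4], "gripper": 1},
    {"rot": [0, 0, 0], "offset": [0, 0, 8.4], "gripper": 1},
    {"rot": [0, 0, 0], "offset": [0, 0, 8.4], "gripper": 1}
  ]
}}

```text
time_s: 6.2
position: [0.4472, -0.1283, 0.1388]
tcp_rot: [[-0.145, 0.989, 0.001], [0.989, 0.145, -0.001], [-0.001, 0.001, -1.0]]
force: [0.2, 0.6, -0.4]
opening: 0.414
```

Call:
{"op": "arm_command", "data": {
  "targets": [
    {"rot": [0, 0, 0], "offset": [0, 0, 0], "gripper": 0.9},
    {"rot": [0, 0, 0], "offset": [0, 0, 0], "gripper": 0.4},
    {"rot": [0, 0, 0], "offset": [0, 0, 0], "gripper": 0.2},
    {"rot": [0, 0, 0], "offset": [0, 0, 0], "gripper": 0.1},
    {"rot": [0, 0, 0], "offset": [0, 0, 0], "gripper": 0},
    {"rot": [0, 0, 0], "offset": [0, 0, 0], "gripper": 0},
    {"rot": [0, 0, 0], "offset": [0, 0, 0], "gripper": 0}
  ]
}}

```text
time_s: 6.9
position: [0.4467, -0.128, 0.1382]
tcp_rot: [[-0.145, 0.989, 0.0], [0.989, 0.145, -0.0], [-0.0, 0.0, -1.0]]
force: [-1.1, 0.6, -0.5]
opening: 0.879
```

Call:
{"op": "arm_command", "data": {
  "targets": [
    {"rot": [0, 0, 0], "offset": [0, 0, -2], "gripper": 0},
    {"rot": [0, 0, 0], "offset": [0, 0, -5], "gripper": 0},
    {"rot": [0, 0, 0], "offset": [0, 0, -9], "gripper": 0},
    {"rot": [0, 0, 0], "offset": [0, 0, -9], "gripper": 0}
  ]
}}

```text
time_s: 7.3
position: [0.449, -0.1292, 0.2322]
tcp_rot: [[-0.145, 0.989, 0.009], [0.989, 0.145, -0.005], [-0.006, 0.008, -1.0]]
force: [0.9, -0.0, 0.4]
opening: 1.001
```

Run:
```python
from h import *
from rig import bot,viewer
s=bot.read_state();print(s["position"],s["force"],s["opening"]*87);go(s,(.5718,-.2044,.20),98.2)
```

```text
[ 0.44896874 -0.1291841   0.23221725] [ 0.86723275 -0.02322369  0.42182268] 87.09267647441929
offset cm [-9.21 11.03  3.36] rot [0.45 0.35 0.15] j6 -128.1
```

Call:
{"op": "arm_command", "data": {
  "targets": [
    {"rot": [0, 0, 0], "offset": [-3, 3.6, 1], "gripper": 0},
    {"rot": [0, 0, 0], "offset": [-6, 7.2, 2], "gripper": 0},
    {"rot": [0, 0, 0], "offset": [-9.3, 11.2, 2.8], "gripper": 0},
    {"rot": [0, 0, 0], "offset": [-9.3, 11.2, 2.8], "gripper": 0},
    {"rot": [0, 0, 0], "offset": [-9.3, 11.2, 2.8], "gripper": 0},
    {"rot": [0, 0, 0], "offset": [-9.3, 11.2, 2.8], "gripper": 0}
  ]
}}

```text
time_s: 7.9
position: [0.5693, -0.2027, 0.1992]
tcp_rot: [[-0.145, 0.989, -0.003], [0.989, 0.145, 0.002], [0.002, -0.003, -1.0]]
force: [0.4, 0.5, 0.1]
opening: 0.999
```

Run:
```python
from h import *
from rig import bot,viewer
s=bot.read_state();print(s["position"],s["force"],s["opening"]*87);go(s,(.5718,-.2044,.101),98.2)
c=viewer.capture("scene");t=viewer.capture("top");
cv2.imwrite("pics/a2.png",np.vstack([cv2.resize(c["frame"][100:270,150:400,::-1],(588,400)),cv2.resize(t["frame"][150:330,190:440,::-1],(278,200)).repeat(1,0)[:, :278] if 0 else np.zeros((1,588,3),np.uint8)]))
```

```text
[ 0.56932272 -0.20273056  0.19919797] [0.40171942 0.51268237 0.05765074] 86.91070457066664
offset cm [-0.23  0.25  9.82] rot [-0.17 -0.14  0.14] j6 -128.5
```

View pics/a2.png

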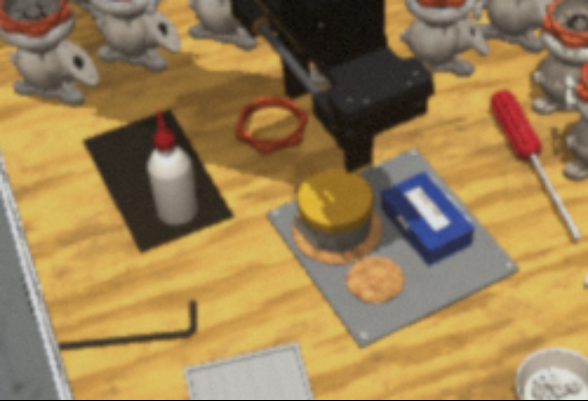

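The bottle stands upright on the mat (crop 172,185), the small pad is clear, and the gripper is above the tub. Descending on the tub.

Call:
{"op": "arm_command", "data": {
  "targets": [
    {"rot": [0, 0, 0], "offset": [-0.1, 0.1, 2], "gripper": 0},
    {"rot": [0, 0, 0], "offset": [-0.1, 0.1, 4.5], "gripper": 0},
    {"rot": [0, 0, 0], "offset": [-0.1, 0.1, 7], "gripper": 0},
    {"rot": [0, 0, 0], "offset": [-0.1, 0.1, 8.5], "gripper": 0},
    {"rot": [0, 0, 0], "offset": [-0.1, 0.1, 9.4], "gripper": 0},
    {"rot": [0, 0, 0], "offset": [-0.1, 0.1, 9.8], "gripper": 0},
    {"rot": [0, 0, 0], "offset": [-0.1, 0.1, 9.8], "gripper": 0},
    {"rot": [0, 0, 0], "offset": [-0.1, 0.1, 9.8], "gripper": 0}
  ]
}}

```text
time_s: 8.8
position: [0.5726, -0.2049, 0.1031]
tcp_rot: [[-0.145, 0.989, 0.001], [0.989, 0.145, -0.001], [-0.001, 0.001, -1.0]]
force: [0.2, -0.3, -0.1]
opening: 1.001
```

Call:
{"op": "arm_command", "data": {
  "targets": [
    {"rot": [0, 0, 0], "offset": [0, 0, 0], "gripper": 1},
    {"rot": [0, 0, 0], "offset": [0, 0, 0], "gripper": 1},
    {"rot": [0, 0, 0], "offset": [0, 0, 0], "gripper": 1},
    {"rot": [0, 0, 0], "offset": [0, 0, 0], "gripper": 1},
    {"rot": [0, 0, 0], "offset": [0, 0, 0], "gripper": 1},
    {"rot": [0, 0, 0], "offset": [0, 0, 0], "gripper": 1}
  ]
}}

```text
time_s: 9.4
position: [0.5724, -0.2049, 0.1027]
tcp_rot: [[-0.145, 0.989, 0.001], [0.989, 0.145, -0.001], [-0.001, 0.001, -1.0]]
force: [0.2, -0.2, 3.2]
opening: 0.752
```

Call:
{"op": "arm_command", "data": {
  "targets": [
    {"rot": [0, 0, 0], "offset": [0, 0, -1], "gripper": 1},
    {"rot": [0, 0, 0], "offset": [0, 0, -3], "gripper": 1},
    {"rot": [0, 0, 0], "offset": [0, 0, -6], "gripper": 1},
    {"rot": [0, 0, 0], "offset": [0, 0, -9], "gripper": 1},
    {"rot": [0, 0, 0], "offset": [0, 0, -11], "gripper": 1},
    {"rot": [0, 0, 0], "offset": [0, 0, -11], "gripper": 1},
    {"rot": [0, 0, 0], "offset": [0, 0, -11], "gripper": 1}
  ]
}}

```text
time_s: 10.1
position: [0.5716, -0.2042, 0.212]
tcp_rot: [[-0.145, 0.989, -0.001], [0.989, 0.145, 0.001], [0.001, -0.001, -1.0]]
force: [0.7, 0.1, -4.0]
opening: 0.749
```

Run:
```python
from h import *
from rig import bot,viewer
s=bot.read_state();print(s["position"],s["force"],s["opening"]*87)
a=np.radians(95.3);go(s,(.4422+.042*np.cos(a),-.0785+.042*np.sin(a),.211),5.3)
```

```text
[ 0.57156458 -0.20420768  0.21198837] [ 0.69443848  0.09976962 -3.95675632] 65.13910562015035
offset cm [ 18.51 -10.76   0.12] rot [ 0.000e+00 -6.000e-02 -8.697e+01] j6 -128.5
```

Call:
{"op": "arm_command", "data": {
  "targets": [
    {"rot": [0, 0, 8], "offset": [0, 0, -3], "gripper": 1},
    {"rot": [0, 0, 16], "offset": [2, -1.2, -4], "gripper": 1},
    {"rot": [0, 0, 24], "offset": [5, -2.9, -4], "gripper": 1},
    {"rot": [0, 0, 32], "offset": [8, -4.6, -4], "gripper": 1},
    {"rot": [0, 0, 40], "offset": [11, -6.4, -4], "gripper": 1},
    {"rot": [0, 0, 48], "offset": [14, -8.1, -4], "gripper": 1},
    {"rot": [0, 0, 56], "offset": [17, -9.9, -4], "gripper": 1},
    {"rot": [0, 0, 64], "offset": [18.5, -10.8, -4], "gripper": 1}
  ]
}}

```text
time_s: 10.9
position: [0.4342, -0.0345, 0.2504]
tcp_rot: [[0.828, 0.56, -0.008], [0.56, -0.828, 0.003], [-0.005, -0.007, -1.0]]
force: [0.0, 0.4, -2.1]
opening: 0.75
```

Call:
{"op": "arm_command", "data": {
  "targets": [
    {"rot": [0, 0, 8], "offset": [0, 0, 0], "gripper": 1},
    {"rot": [0, 0, 16], "offset": [0, 0, 0], "gripper": 1},
    {"rot": [0, 0, 24], "offset": [0, 0, 0], "gripper": 1},
    {"rot": [0, 0, 29], "offset": [0, 0, 0], "gripper": 1},
    {"rot": [0, 0, 29], "offset": [0, 0, 0], "gripper": 1},
    {"rot": [0, 0, 29], "offset": [0, 0, 0], "gripper": 1}
  ]
}}

```text
time_s: 11.5
position: [0.4377, -0.037, 0.2512]
tcp_rot: [[0.995, 0.095, -0.003], [0.095, -0.995, 0.001], [-0.003, -0.001, -1.0]]
force: [0.1, -0.5, -3.3]
opening: 0.748
```

Run:
```python
from h import *
from rig import bot,viewer
s=bot.read_state();print(s["position"],s["force"],s["opening"]*87)
a=np.radians(95.3);go(s,(.4422+.042*np.cos(a),-.0785+.042*np.sin(a),.098),5.3)
```

```text
[ 0.43768654 -0.03699489  0.25123389] [ 0.08671033 -0.49807126 -3.34719055] 65.08917587349097
offset cm [ 1.100e-01 -1.000e-02  1.532e+01] rot [-0.07  0.15  0.14] j6 -24.9
```

Call:
{"op": "arm_command", "data": {
  "targets": [
    {"rot": [0, 0, 0], "offset": [0, 0, 3], "gripper": 1},
    {"rot": [0, 0, 0], "offset": [0, 0, 6.5], "gripper": 1},
    {"rot": [0, 0, 0], "offset": [0, 0, 10], "gripper": 1},
    {"rot": [0, 0, 0], "offset": [0, 0, 12.8], "gripper": 1},
    {"rot": [0, 0, 0], "offset": [0, 0, 14.2], "gripper": 1},
    {"rot": [0, 0, 0], "offset": [0, 0, 14.9], "gripper": 1},
    {"rot": [0, 0, 0], "offset": [0, 0, 15.2], "gripper": 1},
    {"rot": [0, 0, 0], "offset": [0, 0, 15.2], "gripper": 1}
  ]
}}

```text
time_s: 12.3
position: [0.4386, -0.0373, 0.1003]
tcp_rot: [[0.996, 0.093, 0.0], [0.093, -0.996, -0.0], [0.0, 0.0, -1.0]]
force: [0.3, 0.6, -2.3]
opening: 0.747
```

Call:
{"op": "arm_command", "data": {
  "targets": [
    {"rot": [0, 0, 0], "offset": [0, 0, 0], "gripper": 1},
    {"rot": [0, 0, 0], "offset": [0, 0, 0], "gripper": 0.2},
    {"rot": [0, 0, 0], "offset": [0, 0, 0], "gripper": 0.1},
    {"rot": [0, 0, 0], "offset": [0, 0, 0], "gripper": 0},
    {"rot": [0, 0, 0], "offset": [0, 0, 0], "gripper": 0},
    {"rot": [0, 0, 0], "offset": [0, 0, 0], "gripper": 0},
    {"rot": [0, 0, 0], "offset": [0, 0, 0], "gripper": 0}
  ]
}}

```text
time_s: 13.0
position: [0.4384, -0.0372, 0.1003]
tcp_rot: [[0.996, 0.093, 0.0], [0.093, -0.996, -0.0], [0.0, 0.0, -1.0]]
force: [-0.6, -0.7, -0.6]
opening: 1.0
```

Call:
{"op": "arm_command", "data": {
  "targets": [
    {"rot": [0, 0, 0], "offset": [0, 0, -1], "gripper": 0},
    {"rot": [0, 0, 0], "offset": [0, 0, -4], "gripper": 0},
    {"rot": [0, 0, 0], "offset": [0, 0, -8], "gripper": 0},
    {"rot": [0, 0, 0], "offset": [0, 0, -12], "gripper": 0},
    {"rot": [0, 0, 0], "offset": [0, 0, -13], "gripper": 0},
    {"rot": [0, 0, 0], "offset": [0, 0, -13], "gripper": 0}
  ]
}}

```text
time_s: 13.6
position: [0.4391, -0.0374, 0.2322]
tcp_rot: [[0.996, 0.093, 0.005], [0.093, -0.996, -0.002], [0.005, 0.002, -1.0]]
force: [-0.4, 0.2, -0.3]
opening: 1.0
```

Run:
```python
from h import *
from rig import bot,viewer
s=bot.read_state();print(s["position"],s["force"],s["opening"]*87)
for n in("top","scene"):
    c=viewer.capture(n);cv2.imwrite(f"pics/{n}3.png",c["frame"][:,:,::-1]);np.savez(f"pics/{n}3.npz",**c)
    cv2.imwrite(f"pics/{n}3c.png",cv2.resize(c["frame"][130:330,180:430,::-1] if n=="top" else c["frame"][120:270,150:400,::-1],None,fx=2,fy=2))
a=cv2.imread("pics/top3c.png");b=cv2.imread("pics/scene3c.png");cv2.imwrite("pics/a3.png",np.vstack([a,b])[:600])
go(s,(.6425,-.2370,.20),8.7)
```

```text
[ 0.43914935 -0.03741324  0.23224065] [-0.41671154  0.15426415 -0.29659767] 86.98244706925315
offset cm [18.37 21.76  3.35] rot [ 0.13 -0.26 -3.36] j6 -24.8
```

View pics/a3.png

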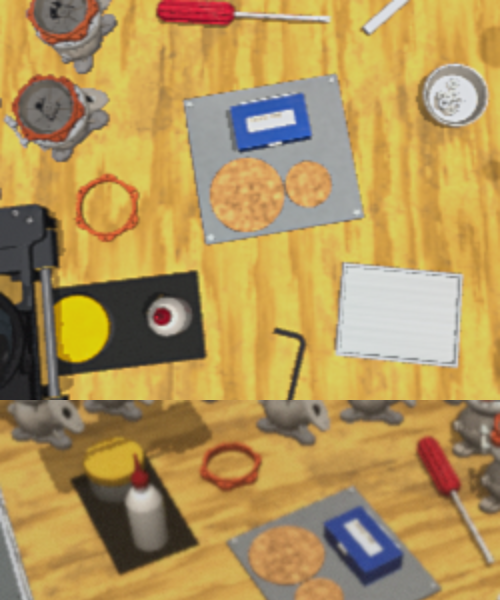

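Both objects stand upright on the mat (top crop: lid 80,328; bottle 165,315), the case is unmoved, and the pads are now fully visible. Measuring the pads and the case.

Run:
```python
from h import *
T=dict(np.load("pics/top3.npz"));S=dict(np.load("pics/scene3.npz"))
ck=((5,75,90),(20,190,255))
for nm,c,rs in(("T",T,((283,206,324,248),(322,208,347,236))),("S",S,((272,182,314,213),(295,205,325,232)))):
    for r in rs: print(nm,"pad",*circ(c,blob(c,r,*ck),.009))
B=((105,140,90),(128,255,255))
for nm,c,r in(("T",T,(290,170,340,210)),("S",S,(305,165,358,215))):
    k=blob(c,r,*B,9);q=cv2.boxPoints(cv2.minAreaRect(k.astype(np.float32)));print(nm,np.round(q,1).tolist(),*rect(c,k,.031),*rect(c,k,.006))
z=lambda c,x0,y0,x1,y1,s:cv2.resize(c["frame"][y0:y1,x0:x1,::-1],None,fx=s,fy=s,interpolation=cv2.INTER_CUBIC)
print(*rect(T,blob(T,(265,160,368,258),*COL["grey"],9),.006))
cv2.imwrite("pics/a4.png",np.hstack([z(T,288,172,340,212,7),z(S,308,167,356,207,7)]))
for p in [(-.026,-.0395),(-.026,.0395),(.026,-.0395),(.026,.0395)]:
    a=np.radians(8.5);X=np.array([.6445+p[0]*np.cos(a)-p[1]*np.sin(a),-.237+p[0]*np.sin(a)+p[1]*np.cos(a),.031]);print(p,(proj(T,X)-[288,172])*7,(proj(S,X)-[308,167])*7+[364,0])
```

```text
T pad [ 572.9 -208.6   86.1] [ 572.5 -206.3] [76.7 80.5]
T pad [ 580.6 -270.8   52.9] [ 581.4 -270.6] [47.3 50.1]
S pad [ 569.6 -204.9  119.6] [ 567.2 -206.3] [85.7 99. ]
S pad [ 577.2 -261.8   69.9] [ 579.1 -265.7] [46.4 66.8]
T [[294.8999938964844, 183.1999969482422], [330.8999938964844, 176.5], [335.0, 198.10000610351562], [299.0, 204.89999389648438]] [ 645.  -232.9] [47.3 76.7] 99.1 [ 650.4 -232.5] [48.6 78.8] 99.1
S [[312.8999938964844, 181.89999389648438], [328.29998779296875, 169.6999969482422], [349.5, 196.60000610351562], [334.1000061035156, 208.6999969482422]] [ 644.1 -235.1] [44.2 76.2] 98.7 [ 654.  -215.4] [45.6 78.7] 98.7
[ 611.3 -232.9] [158.9 169.3] 98.2
(-0.026, -0.0395) [347.75316149 192.59132908] [527.20196668 285.68039553]
(-0.026, 0.0395) [ 86.54686376 238.97761437] [382.09867576 108.7773586 ]
(0.026, -0.0395) [316.01305995  25.68456199] [678.35591602 213.34691859]
(0.026, 0.0395) [57.62297415 71.41848309] [529.35577413  42.44507487]
```

View pics/a4.png

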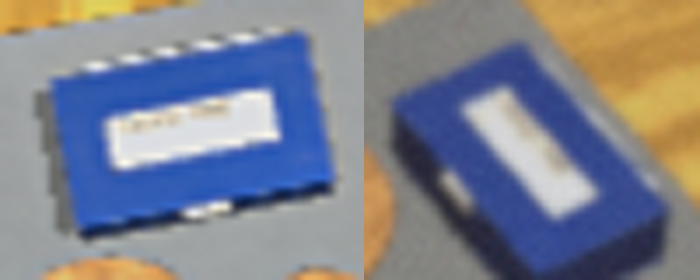

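Fine-tuned values are case at (0.645, -0.2355), yaw about 8.7°, and pads at (0.572, -0.205) and (0.581, -0.270), 65.6 mm apart as expected. Fetching the case.

Call:
{"op": "arm_command", "data": {
  "targets": [
    {"rot": [0, 0, -3.4], "offset": [3, 3.5, 0], "gripper": 0},
    {"rot": [0, 0, -3.4], "offset": [6, 7, 0], "gripper": 0},
    {"rot": [0, 0, -3.4], "offset": [9, 10.5, 0], "gripper": 0},
    {"rot": [0, 0, -3.4], "offset": [12, 14, 0], "gripper": 0},
    {"rot": [0, 0, -3.4], "offset": [15, 17.5, 1], "gripper": 0},
    {"rot": [0, 0, -3.4], "offset": [18.7, 21.6, 3], "gripper": 0},
    {"rot": [0, 0, -3.4], "offset": [18.7, 21.6, 3], "gripper": 0},
    {"rot": [0, 0, -3.4], "offset": [18.7, 21.6, 3], "gripper": 0}
  ]
}}

```text
time_s: 14.5
position: [0.6438, -0.2354, 0.196]
tcp_rot: [[0.989, 0.15, -0.006], [0.15, -0.989, 0.003], [-0.005, -0.004, -1.0]]
force: [-0.6, 0.5, -0.4]
opening: 1.002
```

Call:
{"op": "arm_command", "data": {
  "targets": [
    {"rot": [0, 0, 0], "offset": [0, 0, 2], "gripper": 0},
    {"rot": [0, 0, 0], "offset": [0, 0, 4], "gripper": 0},
    {"rot": [0, 0, 0], "offset": [0, 0, 6], "gripper": 0},
    {"rot": [0, 0, 0], "offset": [0, 0, 6], "gripper": 0},
    {"rot": [0, 0, 0], "offset": [0, 0, 6], "gripper": 0}
  ]
}}

```text
time_s: 15.0
position: [0.6436, -0.2336, 0.14]
tcp_rot: [[0.988, 0.153, -0.002], [0.153, -0.988, 0.001], [-0.002, -0.002, -1.0]]
force: [0.7, -0.3, 0.7]
opening: 0.999
```

Run:
```python
from h import *
from rig import bot,viewer
s=bot.read_state();print(s["position"],s["force"],s["opening"]*87);go(s,(.645,-.2355,.082),8.7)
```

```text
[ 0.64357014 -0.23355403  0.14001296] [ 0.66623532 -0.34098509  0.66630086] 86.92623681304694
offset cm [0.12 0.22 5.8 ] rot [-0.1   0.12  0.08] j6 -38.1
```

Call:
{"op": "arm_command", "data": {
  "targets": [
    {"rot": [0, 0, 0], "offset": [0.1, 0.1, 2], "gripper": 0},
    {"rot": [0, 0, 0], "offset": [0.1, 0.1, 4], "gripper": 0},
    {"rot": [0, 0, 0], "offset": [0.1, 0.1, 5.2], "gripper": 0},
    {"rot": [0, 0, 0], "offset": [0.1, 0.1, 5.8], "gripper": 0},
    {"rot": [0, 0, 0], "offset": [0.1, 0.1, 5.8], "gripper": 0},
    {"rot": [0, 0, 0], "offset": [0.1, 0.1, 5.8], "gripper": 0}
  ]
}}

```text
time_s: 15.6
position: [0.6463, -0.236, 0.0832]
tcp_rot: [[0.988, 0.152, 0.001], [0.152, -0.988, -0.001], [0.001, 0.001, -1.0]]
force: [0.7, 0.5, 0.6]
opening: 1.001
```

Call:
{"op": "arm_command", "data": {
  "targets": [
    {"rot": [0, 0, 0], "offset": [0, 0, 0], "gripper": 1},
    {"rot": [0, 0, 0], "offset": [0, 0, 0], "gripper": 1},
    {"rot": [0, 0, 0], "offset": [0, 0, 0], "gripper": 1},
    {"rot": [0, 0, 0], "offset": [0, 0, 0], "gripper": 1},
    {"rot": [0, 0, 0], "offset": [0, 0, 0], "gripper": 1},
    {"rot": [0, 0, 0], "offset": [0, 0, 0], "gripper": 1},
    {"rot": [0, 0, 0], "offset": [0, 0, 0], "gripper": 1}
  ]
}}

```text
time_s: 16.3
position: [0.6459, -0.2358, 0.0823]
tcp_rot: [[0.988, 0.152, 0.0], [0.152, -0.988, -0.0], [0.0, 0.0, -1.0]]
force: [0.6, -0.3, 1.2]
opening: 0.535
```

Call:
{"op": "arm_command", "data": {
  "targets": [
    {"rot": [0, 0, 0], "offset": [0, 0, -1], "gripper": 1},
    {"rot": [0, 0, 0], "offset": [0, 0, -3], "gripper": 1},
    {"rot": [0, 0, 0], "offset": [0, 0, -6], "gripper": 1},
    {"rot": [0, 0, 0], "offset": [0, 0, -8], "gripper": 1},
    {"rot": [0, 0, 0], "offset": [0, 0, -8], "gripper": 1},
    {"rot": [0, 0, 0], "offset": [0, 0, -8], "gripper": 1}
  ]
}}

```text
time_s: 16.9
position: [0.6456, -0.2357, 0.1625]
tcp_rot: [[0.988, 0.152, 0.0], [0.152, -0.988, -0.0], [0.0, 0.0, -1.0]]
force: [0.0, 0.8, -1.8]
opening: 0.533
```

Run:
```python
from h import *
from rig import bot,viewer
s=bot.read_state();print(s["position"],s["force"],s["opening"]*87);go(s,(.4433,-.3605,.16),-7.1)
```

```text
[ 0.64562537 -0.23571525  0.16247938] [ 0.02783287  0.81091426 -1.80633611] 46.38787783722819
offset cm [-21.89   9.26   0.25] rot [ 1.000e-02 -1.000e-02  1.583e+01] j6 -38.1
```

Run:
```python
from h import *
from rig import bot,viewer
w=viewer.capture("wrist");c=viewer.capture("scene")
cv2.imwrite("pics/a5.png",np.vstack([cv2.resize(w["frame"][:,:,::-1],(480,300)),cv2.resize(c["frame"][70:260,200:504,::-1],(480,300))]))
```

```text
(no output)
```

View pics/a5.png

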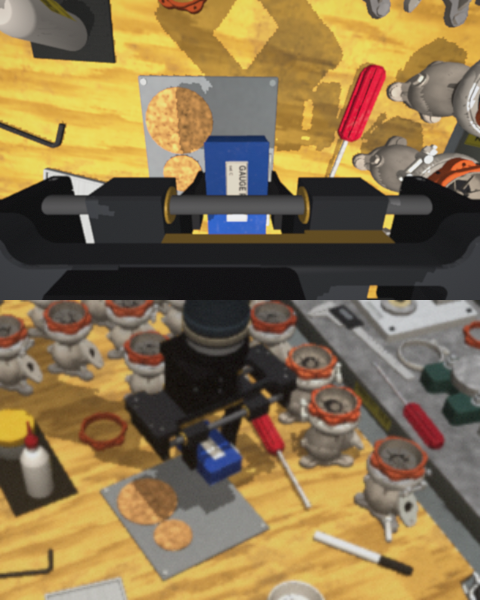

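The case is held square between the fingers (wrist crop 238,185). The opening read 46 mm against the expected 52 mm, but the grip is symmetric. Carrying it to the tray.

Call:
{"op": "arm_command", "data": {
  "targets": [
    {"rot": [0, 0, 3], "offset": [-2, 0.8, 0], "gripper": 1},
    {"rot": [0, 0, 6], "offset": [-6, 2.5, 0], "gripper": 1},
    {"rot": [0, 0, 9], "offset": [-10, 4.2, 0], "gripper": 1},
    {"rot": [0, 0, 12], "offset": [-14, 5.9, 0], "gripper": 1},
    {"rot": [0, 0, 15], "offset": [-18, 7.6, 0], "gripper": 1},
    {"rot": [0, 0, 15.8], "offset": [-21.9, 9.3, 0], "gripper": 1},
    {"rot": [0, 0, 15.8], "offset": [-21.9, 9.3, 0], "gripper": 1},
    {"rot": [0, 0, 15.8], "offset": [-21.9, 9.3, 0], "gripper": 1}
  ]
}}

```text
time_s: 17.8
position: [0.4424, -0.3612, 0.1612]
tcp_rot: [[0.992, -0.126, -0.001], [-0.126, -0.992, 0.002], [-0.001, -0.002, -1.0]]
force: [0.2, -0.2, -1.5]
opening: 0.536
```

Call:
{"op": "arm_command", "data": {
  "targets": [
    {"rot": [0, 0, 0], "offset": [0, 0, 2], "gripper": 1},
    {"rot": [0, 0, 0], "offset": [0, 0, 4], "gripper": 1},
    {"rot": [0, 0, 0], "offset": [0, 0, 5], "gripper": 1},
    {"rot": [0, 0, 0], "offset": [0, 0, 5], "gripper": 1},
    {"rot": [0, 0, 0], "offset": [0, 0, 5], "gripper": 1}
  ]
}}

```text
time_s: 18.3
position: [0.4442, -0.3605, 0.1121]
tcp_rot: [[0.993, -0.122, -0.0], [-0.122, -0.993, 0.0], [-0.0, -0.0, -1.0]]
force: [0.8, -0.6, -1.4]
opening: 0.533
```

Run:
```python
from h import *
from rig import bot,viewer
s=bot.read_state();print(s["position"],s["force"],s["opening"]*87);go(s,(.4433,-.3605,.0803),-7.1)
t=viewer.capture("top");k=blob(t,(340,240,425,330),(105,140,60),(128,255,255),9)
for z in(.06,):print(*rect(t,k,z))
cv2.imwrite("pics/a6.png",np.vstack([cv2.resize(t["frame"][220:350,320:450,::-1],(500,500))]))
```

```text
[ 0.44417485 -0.36052563  0.11214197] [ 0.78072397 -0.59006351 -1.39226652] 46.36981149135889
offset cm [-0.09  0.01  3.18] rot [-0.01  0.    0.1 ] j6 -43.3Traceback (most recent call last):
  File "<stdin>", line 4, in <module>
  File "h.py", line 14, in blob
    k=max(cv2.findContours(m,cv2.RETR_EXTERNAL,cv2.CHAIN_APPROX_NONE)[0],key=cv2.contourArea)
ValueError: max() iterable argument is empty
```

Call:
{"op": "arm_command", "data": {
  "targets": [
    {"rot": [0, 0, 0], "offset": [-0.1, 0, 1.5], "gripper": 1},
    {"rot": [0, 0, 0], "offset": [-0.1, 0, 2.4], "gripper": 1},
    {"rot": [0, 0, 0], "offset": [-0.1, 0, 2.9], "gripper": 1},
    {"rot": [0, 0, 0], "offset": [-0.1, 0, 3.2], "gripper": 1},
    {"rot": [0, 0, 0], "offset": [-0.1, 0, 3.2], "gripper": 1},
    {"rot": [0, 0, 0], "offset": [-0.1, 0, 3.2], "gripper": 1}
  ]
}}

```text
time_s: 18.95
position: [0.4427, -0.361, 0.0805]
tcp_rot: [[0.992, -0.123, 0.0], [-0.123, -0.992, -0.0], [0.0, 0.0, -1.0]]
force: [0.1, 0.7, -1.9]
opening: 0.534
```

Call:
{"op": "arm_command", "data": {
  "targets": [
    {"rot": [0, 0, 0], "offset": [0, 0, 0], "gripper": 0.5},
    {"rot": [0, 0, 0], "offset": [0, 0, 0], "gripper": 0.3},
    {"rot": [0, 0, 0], "offset": [0, 0, 0], "gripper": 0.15},
    {"rot": [0, 0, 0], "offset": [0, 0, 0], "gripper": 0},
    {"rot": [0, 0, 0], "offset": [0, 0, 0], "gripper": 0},
    {"rot": [0, 0, 0], "offset": [0, 0, 0], "gripper": 0},
    {"rot": [0, 0, 0], "offset": [0, 0, 0], "gripper": 0}
  ]
}}

```text
time_s: 19.65
position: [0.4425, -0.3608, 0.0803]
tcp_rot: [[0.992, -0.123, 0.0], [-0.123, -0.992, -0.0], [0.0, 0.0, -1.0]]
force: [-0.7, 0.3, 0.3]
opening: 0.96
```

Call:
{"op": "arm_command", "data": {
  "targets": [
    {"rot": [0, 0, 0], "offset": [0, 0, -2], "gripper": 0},
    {"rot": [0, 0, 0], "offset": [0, 0, -6], "gripper": 0},
    {"rot": [0, 0, 0], "offset": [0, 0, -10], "gripper": 0},
    {"rot": [0, 0, 0], "offset": [0, 0, -15], "gripper": 0},
    {"rot": [0, 0, 0], "offset": [0, 0, -15], "gripper": 0},
    {"rot": [0, 0, 0], "offset": [0, 0, -15], "gripper": 0}
  ]
}}

```text
time_s: 20.25
position: [0.4428, -0.3612, 0.2318]
tcp_rot: [[0.992, -0.123, 0.002], [-0.123, -0.992, -0.003], [0.002, 0.002, -1.0]]
force: [0.3, 0.1, -1.2]
opening: 1.004
```

Run:
```python
from h import *
from rig import bot,viewer
s=bot.read_state();print(s["position"],s["force"],s["opening"]*87)
c=viewer.capture("scene");np.savez("pics/scene7.npz",**c)
k=blob(c,(215,215,315,330),(100,120,60),(130,255,255),9);print(*rect(c,k,.028))
cv2.imwrite("pics/a7.png",cv2.resize(c["frame"][150:330,170:400,::-1],(690,540)))
go(s,(.4383,-.0367,.23),5.3)
```

```text
[ 0.44283703 -0.3611688   0.23176761] [ 0.34580971  0.05755748 -1.18522663] 87.34975319793944
[ 440.6 -363.4] [44.7 84.8] 83.3
offset cm [ -4.44 -32.15   0.09] rot [  0.15  -0.13 -12.36] j6 -43.3
```

View pics/a7.png

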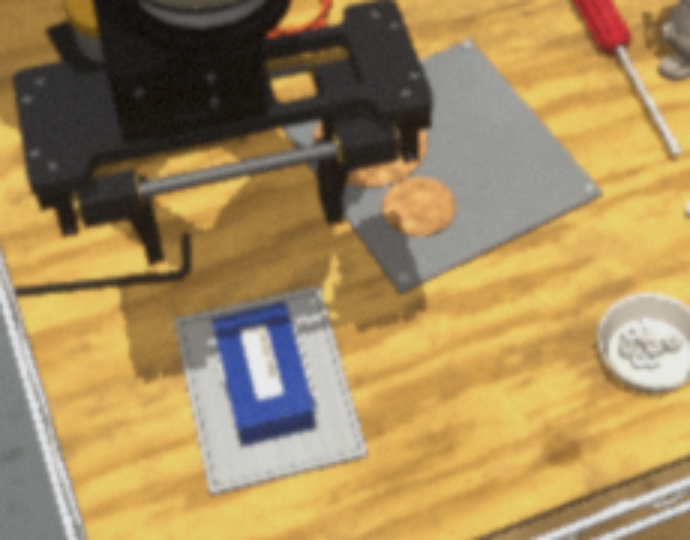

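The case lies flat near the middle of the tray (crop 262,375), aligned to 0.4°. Now fetching the tub.

Call:
{"op": "arm_command", "data": {
  "targets": [
    {"rot": [0, 0, -2], "offset": [-0.6, -4.5, -1], "gripper": 0},
    {"rot": [0, 0, -4], "offset": [-1.2, -9, -1], "gripper": 0},
    {"rot": [0, 0, -6], "offset": [-1.8, -13.5, -1], "gripper": 0},
    {"rot": [0, 0, -8], "offset": [-2.4, -18, -1], "gripper": 0},
    {"rot": [0, 0, -10], "offset": [-3.1, -22.5, -1], "gripper": 0},
    {"rot": [0, 0, -12.4], "offset": [-3.7, -27, -1], "gripper": 0},
    {"rot": [0, 0, -12.4], "offset": [-4.4, -32.2, 0], "gripper": 0},
    {"rot": [0, 0, -12.4], "offset": [-4.4, -32.2, 0], "gripper": 0}
  ]
}}

```text
time_s: 21.1
position: [0.4347, -0.0304, 0.2278]
tcp_rot: [[0.995, 0.099, -0.009], [0.099, -0.995, 0.004], [-0.009, -0.005, -1.0]]
force: [-0.2, -0.1, 0.7]
opening: 1.0
```

Call:
{"op": "arm_command", "data": {
  "targets": [
    {"rot": [0, 0, 0], "offset": [0, 0, 3], "gripper": 0},
    {"rot": [0, 0, 0], "offset": [0, 0, 5], "gripper": 0},
    {"rot": [0, 0, 0], "offset": [0, 0, 5], "gripper": 0},
    {"rot": [0, 0, 0], "offset": [0, 0, 5], "gripper": 0}
  ]
}}

```text
time_s: 21.5
position: [0.4379, -0.0361, 0.1794]
tcp_rot: [[0.996, 0.092, -0.003], [0.092, -0.996, 0.001], [-0.003, -0.001, -1.0]]
force: [0.0, -0.3, -0.3]
opening: 1.0
```

Run:
```python
from h import *
from rig import bot,viewer
s=bot.read_state();print(s["position"],s["force"],s["opening"]*87);go(s,(.4385,-.0372,.098),5.3)
```

```text
[ 0.43790322 -0.03611172  0.17937478] [ 0.00106151 -0.34408735 -0.30196032] 86.97910170125509
offset cm [0.07 0.12 8.14] rot [-0.07  0.17  0.  ] j6 -24.6
```

Call:
{"op": "arm_command", "data": {
  "targets": [
    {"rot": [0, 0, 0], "offset": [0, 0.1, 3], "gripper": 0},
    {"rot": [0, 0, 0], "offset": [0, 0.1, 5.5], "gripper": 0},
    {"rot": [0, 0, 0], "offset": [0, 0.1, 7.2], "gripper": 0},
    {"rot": [0, 0, 0], "offset": [0, 0.1, 8.1], "gripper": 0},
    {"rot": [0, 0, 0], "offset": [0, 0.1, 8.1], "gripper": 0},
    {"rot": [0, 0, 0], "offset": [0, 0.1, 8.1], "gripper": 0}
  ]
}}

```text
time_s: 22.1
position: [0.439, -0.0372, 0.0999]
tcp_rot: [[0.996, 0.093, 0.001], [0.093, -0.996, -0.0], [0.001, 0.0, -1.0]]
force: [-0.9, -0.2, 0.3]
opening: 0.999
```

Call:
{"op": "arm_command", "data": {
  "targets": [
    {"rot": [0, 0, 0], "offset": [0, 0, 0], "gripper": 1},
    {"rot": [0, 0, 0], "offset": [0, 0, 0], "gripper": 1},
    {"rot": [0, 0, 0], "offset": [0, 0, 0], "gripper": 1},
    {"rot": [0, 0, 0], "offset": [0, 0, 0], "gripper": 1},
    {"rot": [0, 0, 0], "offset": [0, 0, 0], "gripper": 1},
    {"rot": [0, 0, 0], "offset": [0, 0, 0], "gripper": 1}
  ]
}}

```text
time_s: 22.7
position: [0.4388, -0.0369, 0.0997]
tcp_rot: [[0.996, 0.093, 0.001], [0.093, -0.996, -0.0], [0.001, 0.0, -1.0]]
force: [-0.7, 1.0, 6.1]
opening: 0.753
```

Call:
{"op": "arm_command", "data": {
  "targets": [
    {"rot": [0, 0, 0], "offset": [0, 0, -1], "gripper": 1},
    {"rot": [0, 0, 0], "offset": [0, 0, -4], "gripper": 1},
    {"rot": [0, 0, 0], "offset": [0, 0, -8], "gripper": 1},
    {"rot": [0, 0, 0], "offset": [0, 0, -12], "gripper": 1},
    {"rot": [0, 0, 0], "offset": [0, 0, -15], "gripper": 1},
    {"rot": [0, 0, 0], "offset": [0, 0, -15], "gripper": 1},
    {"rot": [0, 0, 0], "offset": [0, 0, -15], "gripper": 1}
  ]
}}

```text
time_s: 23.4
position: [0.438, -0.0366, 0.2495]
tcp_rot: [[0.996, 0.093, 0.0], [0.093, -0.996, -0.0], [0.0, 0.0, -1.0]]
force: [-0.4, -0.3, -2.6]
opening: 0.749
```

Run:
```python
from h import *
from rig import bot,viewer
s=bot.read_state();print(s["position"],s["force"],s["opening"]*87);go(s,(.5718,-.2048,.20),5.3)
```

```text
[ 0.43804617 -0.03663875  0.24951631] [-0.44055154 -0.31614643 -2.63348503] 65.1402971301497
offset cm [11.75 17.99  4.96] rot [ 0.01 -0.03  0.04] j6 -24.7
```

Call:
{"op": "arm_command", "data": {
  "targets": [
    {"rot": [0, 0, 0], "offset": [1.2, 1.8, 0], "gripper": 1},
    {"rot": [0, 0, 0], "offset": [3.6, 5.4, 0], "gripper": 1},
    {"rot": [0, 0, 0], "offset": [6, 9, 0], "gripper": 1},
    {"rot": [0, 0, 0], "offset": [8.4, 12.6, 0], "gripper": 1},
    {"rot": [0, 0, 0], "offset": [10.6, 16.2, 0], "gripper": 1},
    {"rot": [0, 0, 0], "offset": [11.7, 18, 0], "gripper": 1},
    {"rot": [0, 0, 0], "offset": [11.7, 18, 0], "gripper": 1},
    {"rot": [0, 0, 0], "offset": [11.7, 18, 0], "gripper": 1}
  ]
}}

```text
time_s: 24.2
position: [0.5701, -0.2045, 0.2463]
tcp_rot: [[0.996, 0.092, -0.006], [0.092, -0.996, 0.004], [-0.006, -0.004, -1.0]]
force: [-0.4, 0.4, -3.1]
opening: 0.75
```

Call:
{"op": "arm_command", "data": {
  "targets": [
    {"rot": [0, 0, 0], "offset": [0, 0, 3], "gripper": 1},
    {"rot": [0, 0, 0], "offset": [0, 0, 6.5], "gripper": 1},
    {"rot": [0, 0, 0], "offset": [0, 0, 10], "gripper": 1},
    {"rot": [0, 0, 0], "offset": [0, 0, 11.5], "gripper": 1},
    {"rot": [0, 0, 0], "offset": [0, 0, 12], "gripper": 1},
    {"rot": [0, 0, 0], "offset": [0, 0, 12], "gripper": 1},
    {"rot": [0, 0, 0], "offset": [0, 0, 12], "gripper": 1}
  ]
}}

```text
time_s: 24.9
position: [0.5726, -0.2054, 0.1307]
tcp_rot: [[0.996, 0.093, 0.002], [0.093, -0.996, -0.001], [0.002, 0.002, -1.0]]
force: [0.5, -0.8, -2.9]
opening: 0.752
```

Run:
```python
from h import *
from rig import bot,viewer
s=bot.read_state();print(s["position"],s["force"],s["opening"]*87);go(s,(.5718,-.2048,.1052),5.3)
```

```text
[ 0.57259461 -0.2054091   0.13067187] [ 0.451902   -0.76861477 -2.85700782] 65.43665391719068
offset cm [-0.08 -0.07  2.55] rot [ 0.09 -0.13  0.05] j6 -35.6
```

Call:
{"op": "arm_command", "data": {
  "targets": [
    {"rot": [0, 0, 0], "offset": [0, 0, 1.2], "gripper": 1},
    {"rot": [0, 0, 0], "offset": [0, 0, 2], "gripper": 1},
    {"rot": [0, 0, 0], "offset": [0, 0, 2.4], "gripper": 1},
    {"rot": [0, 0, 0], "offset": [0, 0, 2.5], "gripper": 1},
    {"rot": [0, 0, 0], "offset": [0, 0, 2.5], "gripper": 1},
    {"rot": [0, 0, 0], "offset": [0, 0, 2.5], "gripper": 1}
  ]
}}

```text
time_s: 25.5
position: [0.5713, -0.205, 0.1047]
tcp_rot: [[0.996, 0.093, -0.001], [0.093, -0.996, 0.001], [-0.001, -0.001, -1.0]]
force: [-2.6, 1.2, 5.1]
opening: 0.748
```

Call:
{"op": "arm_command", "data": {
  "targets": [
    {"rot": [0, 0, 0], "offset": [0, 0, 0], "gripper": 0.3},
    {"rot": [0, 0, 0], "offset": [0, 0, 0], "gripper": 0.2},
    {"rot": [0, 0, 0], "offset": [0, 0, 0], "gripper": 0.1},
    {"rot": [0, 0, 0], "offset": [0, 0, 0], "gripper": 0},
    {"rot": [0, 0, 0], "offset": [0, 0, 0], "gripper": 0},
    {"rot": [0, 0, 0], "offset": [0, 0, 0], "gripper": 0},
    {"rot": [0, 0, 0], "offset": [0, 0, 0], "gripper": 0}
  ]
}}

```text
time_s: 26.2
position: [0.5719, -0.2052, 0.1042]
tcp_rot: [[0.996, 0.093, 0.0], [0.093, -0.996, -0.0], [0.0, 0.0, -1.0]]
force: [-0.5, -0.6, 1.0]
opening: 0.991
```

Call:
{"op": "arm_command", "data": {
  "targets": [
    {"rot": [0, 0, 0], "offset": [0, 0, -2], "gripper": 0},
    {"rot": [0, 0, 0], "offset": [0, 0, -5], "gripper": 0},
    {"rot": [0, 0, 0], "offset": [0, 0, -9], "gripper": 0},
    {"rot": [0, 0, 0], "offset": [0, 0, -13.5], "gripper": 0},
    {"rot": [0, 0, 0], "offset": [0, 0, -13.5], "gripper": 0},
    {"rot": [0, 0, 0], "offset": [0, 0, -13.5], "gripper": 0}
  ]
}}

```text
time_s: 26.8
position: [0.5722, -0.2054, 0.2407]
tcp_rot: [[0.996, 0.093, 0.003], [0.093, -0.996, -0.002], [0.003, 0.002, -1.0]]
force: [0.1, -0.3, -1.7]
opening: 0.997
```

Run:
```python
from h import *
from rig import bot,viewer
s=bot.read_state();print(s["position"],s["force"],s["opening"]*87);go(s,(.4468,-.1281,.2402),5.3)
```

```text
[ 0.57222428 -0.20541843  0.24071968] [ 0.08117369 -0.3211071  -1.69817584] 86.70371339064444
offset cm [-11.77  -8.87   0.  ] rot [ 0.11 -0.15  0.04] j6 -35.6
```

Call:
{"op": "arm_command", "data": {
  "targets": [
    {"rot": [0, 0, 0], "offset": [-4, -3, 0], "gripper": 0},
    {"rot": [0, 0, 0], "offset": [-8, -6, 0], "gripper": 0},
    {"rot": [0, 0, 0], "offset": [-11.8, -8.8, 0], "gripper": 0},
    {"rot": [0, 0, 0], "offset": [-11.8, -8.8, 0], "gripper": 0},
    {"rot": [0, 0, 0], "offset": [-11.8, -8.8, 0], "gripper": 0},
    {"rot": [0, 0, 0], "offset": [-11.8, -8.8, 0], "gripper": 0}
  ]
}}

```text
time_s: 27.4
position: [0.4473, -0.1293, 0.2389]
tcp_rot: [[0.996, 0.093, 0.001], [0.093, -0.996, -0.001], [0.001, 0.001, -1.0]]
force: [1.2, 0.3, 0.6]
opening: 1.003
```

Run:
```python
from h import *
from rig import bot,viewer
s=bot.read_state();print(s["position"],s["force"],s["opening"]*87);go(s,(.4468,-.1281,.1374),5.3)
c=viewer.capture("scene");np.savez("pics/scene8.npz",**c);cv2.imwrite("pics/a8.png",cv2.resize(c["frame"][80:330,150:450,::-1],(600,500)))
```

```text
[ 0.44733754 -0.12934191  0.23892143] [1.23030761 0.27319756 0.60133201] 87.29524963739168
offset cm [-0.05 -0.14 10.15] rot [ 0.04 -0.06  0.03] j6 -35.2
```

View pics/a8.png

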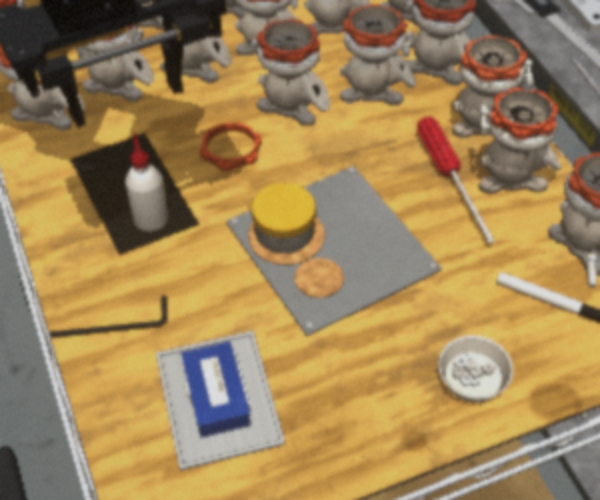

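The tub is centred on its pad (crop 285,215), the bottle is upright on the mat (145,195), and the case is in the tray. Descending on the bottle.

Call:
{"op": "arm_command", "data": {
  "targets": [
    {"rot": [0, 0, 0], "offset": [0, -0.1, 3], "gripper": 0},
    {"rot": [0, 0, 0], "offset": [0, -0.1, 6], "gripper": 0},
    {"rot": [0, 0, 0], "offset": [0, -0.1, 8.5], "gripper": 0},
    {"rot": [0, 0, 0], "offset": [0, -0.1, 9.6], "gripper": 0},
    {"rot": [0, 0, 0], "offset": [0, -0.1, 10.1], "gripper": 0},
    {"rot": [0, 0, 0], "offset": [0, -0.1, 10.1], "gripper": 0},
    {"rot": [0, 0, 0], "offset": [0, -0.1, 10.1], "gripper": 0}
  ]
}}

```text
time_s: 28.15
position: [0.4467, -0.128, 0.1389]
tcp_rot: [[0.996, 0.093, 0.002], [0.093, -0.996, -0.001], [0.001, 0.001, -1.0]]
force: [0.3, 0.2, -0.6]
opening: 0.998
```

Call:
{"op": "arm_command", "data": {
  "targets": [
    {"rot": [0, 0, 0], "offset": [0, 0, 0], "gripper": 1},
    {"rot": [0, 0, 0], "offset": [0, 0, 0], "gripper": 1},
    {"rot": [0, 0, 0], "offset": [0, 0, 0], "gripper": 1},
    {"rot": [0, 0, 0], "offset": [0, 0, 0], "gripper": 1},
    {"rot": [0, 0, 0], "offset": [0, 0, 0], "gripper": 1},
    {"rot": [0, 0, 0], "offset": [0, 0, 0], "gripper": 1},
    {"rot": [0, 0, 0], "offset": [0, 0, 0], "gripper": 1},
    {"rot": [0, 0, 0], "offset": [0, 0, 0], "gripper": 1}
  ]
}}

```text
time_s: 28.95
position: [0.4461, -0.1276, 0.1382]
tcp_rot: [[0.996, 0.093, 0.0], [0.093, -0.996, -0.0], [0.0, 0.0, -1.0]]
force: [0.1, -0.3, -0.2]
opening: 0.416
```

Call:
{"op": "arm_command", "data": {
  "targets": [
    {"rot": [0, 0, 0], "offset": [0, 0, -1.5], "gripper": 1},
    {"rot": [0, 0, 0], "offset": [0, 0, -4], "gripper": 1},
    {"rot": [0, 0, 0], "offset": [0, 0, -7], "gripper": 1},
    {"rot": [0, 0, 0], "offset": [0, 0, -10], "gripper": 1},
    {"rot": [0, 0, 0], "offset": [0, 0, -10], "gripper": 1},
    {"rot": [0, 0, 0], "offset": [0, 0, -10], "gripper": 1}
  ]
}}

```text
time_s: 29.55
position: [0.4459, -0.1275, 0.2385]
tcp_rot: [[0.996, 0.093, 0.001], [0.093, -0.996, -0.0], [0.001, 0.001, -1.0]]
force: [-0.5, 0.7, -2.2]
opening: 0.421
```

Run:
```python
from h import *
from rig import bot,viewer
s=bot.read_state();print(s["position"],s["force"],s["opening"]*87);go(s,(.5808,-.2702,.2),5.3)
```

```text
[ 0.44587332 -0.1274754   0.23845104] [-0.45726097  0.65549196 -2.15174444] 36.595874708725894
offset cm [12.1  15.46  3.86] rot [ 0.03 -0.04  0.03] j6 -35.1
```

Call:
{"op": "arm_command", "data": {
  "targets": [
    {"rot": [0, 0, 0], "offset": [1.2, 1.5, 0], "gripper": 1},
    {"rot": [0, 0, 0], "offset": [3.6, 4.6, 0], "gripper": 1},
    {"rot": [0, 0, 0], "offset": [6, 7.7, 0], "gripper": 1},
    {"rot": [0, 0, 0], "offset": [8.4, 10.8, 0], "gripper": 1},
    {"rot": [0, 0, 0], "offset": [10.8, 13.9, 0], "gripper": 1},
    {"rot": [0, 0, 0], "offset": [12.1, 15.5, 0], "gripper": 1},
    {"rot": [0, 0, 0], "offset": [12.1, 15.5, 0], "gripper": 1},
    {"rot": [0, 0, 0], "offset": [12.1, 15.5, 0], "gripper": 1}
  ]
}}

```text
time_s: 30.35
position: [0.5795, -0.2697, 0.2357]
tcp_rot: [[0.996, 0.093, -0.005], [0.093, -0.996, 0.003], [-0.004, -0.004, -1.0]]
force: [0.1, 0.8, -0.4]
opening: 0.416
```

Call:
{"op": "arm_command", "data": {
  "targets": [
    {"rot": [0, 0, 0], "offset": [0, 0, 2], "gripper": 1},
    {"rot": [0, 0, 0], "offset": [0, 0, 4.5], "gripper": 1},
    {"rot": [0, 0, 0], "offset": [0, 0, 6.3], "gripper": 1},
    {"rot": [0, 0, 0], "offset": [0, 0, 7], "gripper": 1},
    {"rot": [0, 0, 0], "offset": [0, 0, 7], "gripper": 1},
    {"rot": [0, 0, 0], "offset": [0, 0, 7], "gripper": 1}
  ]
}}

```text
time_s: 30.95
position: [0.5809, -0.2702, 0.1688]
tcp_rot: [[0.996, 0.093, 0.0], [0.093, -0.996, -0.0], [0.0, 0.0, -1.0]]
force: [-0.2, 0.1, -0.9]
opening: 0.419
```

Run:
```python
from h import *
from rig import bot,viewer
s=bot.read_state();print(s["position"],s["force"],s["opening"]*87);go(s,(.5808,-.2702,.1435),5.3)
```

```text
[ 0.58085139 -0.27024851  0.16877466] [-0.23121384  0.06702414 -0.93667715] 36.45579115627007
offset cm [-0.01 -0.01  2.53] rot [ 0.01 -0.01  0.05] j6 -40.3
```

Call:
{"op": "arm_command", "data": {
  "targets": [
    {"rot": [0, 0, 0], "offset": [0, 0, 1.2], "gripper": 1},
    {"rot": [0, 0, 0], "offset": [0, 0, 2], "gripper": 1},
    {"rot": [0, 0, 0], "offset": [0, 0, 2.4], "gripper": 1},
    {"rot": [0, 0, 0], "offset": [0, 0, 2.5], "gripper": 1},
    {"rot": [0, 0, 0], "offset": [0, 0, 2.5], "gripper": 1},
    {"rot": [0, 0, 0], "offset": [0, 0, 2.5], "gripper": 1}
  ]
}}

```text
time_s: 31.55
position: [0.581, -0.2707, 0.1433]
tcp_rot: [[0.996, 0.093, 0.0], [0.093, -0.996, -0.0], [0.0, 0.0, -1.0]]
force: [-0.3, 0.3, -0.5]
opening: 0.417
```

Call:
{"op": "arm_command", "data": {
  "targets": [
    {"rot": [0, 0, 0], "offset": [0, 0, 0], "gripper": 0.9},
    {"rot": [0, 0, 0], "offset": [0, 0, 0], "gripper": 0.4},
    {"rot": [0, 0, 0], "offset": [0, 0, 0], "gripper": 0.2},
    {"rot": [0, 0, 0], "offset": [0, 0, 0], "gripper": 0.1},
    {"rot": [0, 0, 0], "offset": [0, 0, 0], "gripper": 0},
    {"rot": [0, 0, 0], "offset": [0, 0, 0], "gripper": 0},
    {"rot": [0, 0, 0], "offset": [0, 0, 0], "gripper": 0},
    {"rot": [0, 0, 0], "offset": [0, 0, 0], "gripper": 0}
  ]
}}

```text
time_s: 32.35
position: [0.5809, -0.2706, 0.1433]
tcp_rot: [[0.996, 0.093, 0.0], [0.093, -0.996, -0.0], [0.0, 0.0, -1.0]]
force: [0.1, 0.1, 0.8]
opening: 0.953
```

Call:
{"op": "arm_command", "data": {
  "targets": [
    {"rot": [0, 0, 0], "offset": [0, 0, -2], "gripper": 0},
    {"rot": [0, 0, 0], "offset": [0, 0, -5], "gripper": 0},
    {"rot": [0, 0, 0], "offset": [0, 0, -9], "gripper": 0},
    {"rot": [0, 0, 0], "offset": [0, 0, -12], "gripper": 0},
    {"rot": [0, 0, 0], "offset": [0, 0, -12], "gripper": 0}
  ]
}}

```text
time_s: 32.85
position: [0.5831, -0.2721, 0.2687]
tcp_rot: [[0.996, 0.093, 0.009], [0.093, -0.996, -0.006], [0.008, 0.007, -1.0]]
force: [-0.1, -0.6, 0.7]
opening: 0.996
```

Call:
{"op": "arm_command", "data": {
  "targets": [
    {"rot": [0, 0, 0], "offset": [-4, -4, 0], "gripper": 0},
    {"rot": [0, 0, 0], "offset": [-7, -8, 0], "gripper": 0},
    {"rot": [0, 0, 0], "offset": [-10, -12, 0], "gripper": 0},
    {"rot": [0, 0, 0], "offset": [-13, -16, 0], "gripper": 0},
    {"rot": [0, 0, 0], "offset": [-14, -20, 0], "gripper": 0},
    {"rot": [0, 0, 0], "offset": [-14, -24, 0], "gripper": 0},
    {"rot": [0, 0, 0], "offset": [-14, -26, 0], "gripper": 0},
    {"rot": [0, 0, 0], "offset": [-14, -26, 0], "gripper": 0}
  ]
}}

```text
time_s: 33.65
position: [0.4155, -0.0223, 0.2627]
tcp_rot: [[0.995, 0.097, -0.003], [0.097, -0.995, 0.001], [-0.003, -0.002, -1.0]]
force: [0.5, -0.4, -0.3]
opening: 0.999
```

Run:
```python
from h import *
from rig import bot,viewer
s=bot.read_state();print(s["position"],s["force"],s["opening"]*87)
T=viewer.capture("top");S=viewer.capture("scene")
B=((105,140,60),(128,255,255));print("case T",*rect(T,blob(T,(340,255,420,320),*B,9),.028));print("case S",*rect(S,blob(S,(215,215,315,330),*B,9),.028))
print("lid",circ(T,blob(T,(278,198,324,243),*COL["yel"]),.051))
def red(c,r):
    h=cv2.cvtColor(np.ascontiguousarray(c["frame"][r[1]:r[3],r[0]:r[2]]),cv2.COLOR_RGB2HSV)
    m=cv2.inRange(h,(0,110,40),(8,255,255))|cv2.inRange(h,(168,110,40),(180,255,255))
    ys,xs=np.nonzero(m);return np.array([xs.mean()+r[0],ys.mean()+r[1]])
print("bottle",tri(T,red(T,(325,203,347,230)),S,red(S,(300,172,318,202))))
cv2.imwrite("pics/a9.png",np.vstack([cv2.resize(T["frame"][120:330,190:440,::-1],(476,300*476//357)),cv2.resize(S["frame"][120:330,190:440,::-1],(238,200)).repeat(2,1)]))
cv2.imwrite("pics/a9.png",np.hstack([cv2.resize(T["frame"][120:330,180:430,::-1],None,fx=1.6,fy=1.6),cv2.resize(S["frame"][120:330,170:420,::-1],None,fx=1.6,fy=1.6)]))
```

```text
[ 0.41554211 -0.02231729  0.26265483] [ 0.52069351 -0.36455196 -0.32207074] 86.89537418159856
case T [ 442.9 -357.5] [44.5 76.8] 83.0
case S [ 441.1 -360.1] [42.9 76.2] 83.0
lid (array([ 569.5, -203.7,   66.6]), array([ 570.3, -203. ]), array([62.5, 63.6]))
bottle [ 0.5828787  -0.27053617  0.10256004]
```

View pics/a9.png

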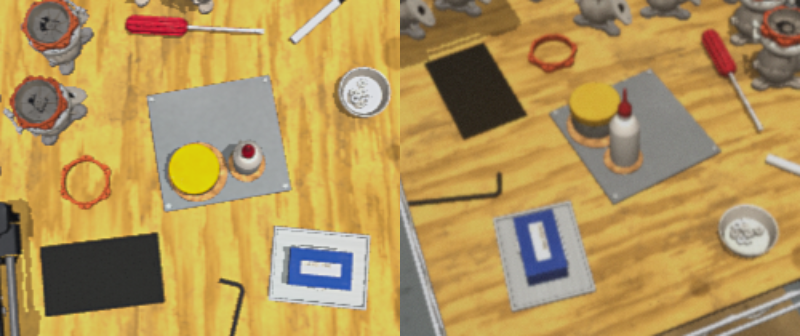

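The last picture shows the case in the tray (top crop 320,268), and the tub (195,168) and bottle (247,157) on their pads. The measured errors are about 2–3 mm each, well inside tolerance, and the bystanders have not moved. The arm is clear, so I'm handing in.

```bash
python3 -c "
from rig import ticket
print(ticket.hand_in())"
```

```text
the job is handed in; nothing more can be done
None
```

I moved the bottle and then the tub to the mat, laid the case in the tray while they waited there, then put the tub and the bottle back on their pads. I handed the job in at about 34 s with the arm clear; no verdict was reported.

The last camera measurements before handing in:

| Item | Distance from target centre | Limit |
|---|---|---|
| Case in tray | about 2–3 mm, aligned within 0.2° | 14 mm, 0.2 rad (about 11°) |
| Tub on larger pad | about 3 mm | 12 mm |
| Bottle on smaller pad | about 2 mm | 12 mm |

In the pictures both stand upright, and the dish, ring and screwdriver look unmoved. I judged the bystanders by eye and did not measure them.

Two checks disagreed:
- **Case grip:** the gripper read 46 mm open on the 52 mm case. The pictures showed it held square, and it landed correctly.
- **Pad measurement:** the scene-camera fits of the cork pads were poor, so I used the top-view values. Those put the pads about 65 mm apart, against the stated 66 mm.

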